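# Close a drive housing on its dowels and hold it pressed

## Robot

A 6-joint arm with a two-finger parallel gripper is mounted at the origin on the work surface. World frame = base frame: x ahead of the robot, y to its left, z up, the work surface at z = 0. Lengths are in m, angles in rad, forces in N, time in s.
With the tool pointing down it reaches from about 0.35 to 0.775 m from the base axis. Payload 7.3 kg.
Tool frame: the origin (TCP) lies midway between the tips of the shut fingers; the grasp point (between the pads) lies 19 mm behind it (robot.grip_depth is the z of the grasp point in the tool frame, in m); z points along the fingers, y is the line along which they close (so a half turn about z gives the same grasp; the last joint's range is limited). The gripper opens to 92 mm and grips with 3 to 60 N. Pads are 19 mm wide; open, the fingers measure 130 mm over their backs; the gripper's body (75 mm by 190 mm) begins 47 mm behind the grasp point.
Start: joints at [1.036, 0.342, 1.524, -0, 1.275, -0.146], TCP at [0.199, 0.486, 0.227] pointing down, gripper open.
Joint ranges: [-2.53, 2.53], [-0.77, 2.02], [0.04, 2.7], [-1, 4.14], [0.28, 2.66], [-3.11, 3.11]. Speed limits (rad/s): [2.57, 2.57, 3.14, 3.14, 3.14, 3.14].

## Interface

Orientations are given as [roll, pitch, yaw] about the fixed x, y, z axes, in that order (R = Rz(yaw) Ry(pitch) Rx(roll)).
In Python, from cell import robot, viewer gives the robot as it stands.
- The arm moves only by the tool step_arm, never from a script. Its argument "increments" is a list of rows, each an object with "delta_pos": the shift along the tool's x, y, z in cm, a list of three; "dr": the turn, a rotation vector about the tool's x, y, z in degrees, a list of three; "fingers": the closure, from -1 (fully open) to 1 (shut), so that 0 is half open. In form: [{"delta_pos": [tx, ty, tz], "dr": [wx, wy, wz], "fingers": fingers}, ...]. A call has exactly 5 rows; each row is the pose to reach, as a shift and turn from the pose commanded when the call began, along the tool's axes at that moment; what a row does not reach only later rows make up. A row lasts 1/8 s, in which the tool goes at most 62.5 mm and 10.7 degrees, less where a joint would pass 70% of its speed; a pose out of reach is approached as far as the arm can. A call with a gripper value outside its range is refused whole. The fingers move at their own pace and stop on an object; "newtons" is the grip in N (left out, the last holds). Time passes only in rows, so rows that repeat a pose let the fingers close, or fill a call up. It gives the time, the measured TCP pose, the force, the opening and the grip force at its end, in the units of the state.
- robot.observe(): the state, without advancing time (a new reading comes with each control period).
- viewer.read_camera(name): name is "scene" or "top"; returns the picture (384x512x3 uint8, red, green, blue); there is no depth.
- viewer.camera_params(name): a dict with "K" (3x3 intrinsics, pixels), "k1" (the pictures are not rectified: a ray, as slopes to the right and down, at radius r is drawn at 1 + k1 r^2 times it, then the intrinsics apply), "T" (4x4, takes a point from camera to world coordinates). Camera axes: x right, y down, z forward; pixel columns grow to the right and rows downward; lengths in m; the calibration is good to about 2 mm. A picture is of the moment at which its call begins. camera_params takes no time and is no camera call.
- robot.hand_in(): hands the job in; it is judged then, once.
The state is a dict: "time": time; "qpos": joint angles; "qvel": joint speeds; "joint_efforts": joint torques, N m; "tool_pos": TCP position; "tool_rot": TCP orientation; "contact_force": force on the tool from outside, world axes, zero at the start; "torque": the same for the moment, N m; "opening": finger opening in m; "grip_force": force on a finger pad.
Only numpy, scipy, OpenCV 4.12 (cv2) and the standard library are available. Lean on these libraries where they do the work, as an engineer would, in place of code of your own. Each camera call takes 0.05 s, during which the arm holds its last target. There are 200 camera calls.

## Task

Start the contact tester by pressing its keys fully down, one at a time, in the order yellow, blue, green, without pressing the red stop key. Then pick up the finned upper half of the drive housing, set it fully home on the two dowels of the lower half, and press the closed pair more than half-way down on its springs, firmly but without crushing it. Finish while still holding it pressed down there, and leave everything else on the bench where it lies.

Things in the scene. Friction and masses are not known exactly. Their poses are not given: they have to be found in the camera images.
- yellow (a joint): travel of the yellow key in m: 0 up, 0.006 fully down; spring key, 2 N to start moving, 5 N fully down, springs back up
- blue (a joint): travel of the blue key in m: 0 up, 0.006 fully down; spring key, 2 N to start moving, 5 N fully down, springs back up
- green (a joint): travel of the green key in m: 0 up, 0.006 fully down; spring key, 2 N to start moving, 5 N fully down, springs back up
- red (a joint): travel of the red key in m: 0 up, 0.006 fully down; spring key, 2 N to start moving, 5 N fully down, springs back up
- yellow_top (a point): centre of the top face of the yellow round key, 26 mm across, top 53 mm above the table when up and 10 mm above its 42 mm wide grey collar; z up
- blue_top (a point): centre of the top face of the blue round key, 26 mm across, top 53 mm above the table when up and 10 mm above its 42 mm wide grey collar; z up
- green_top (a point): centre of the top face of the green round key, 26 mm across, top 53 mm above the table when up and 10 mm above its 42 mm wide grey collar; z up
- red_top (a point): centre of the top face of the red round key, 26 mm across, top 53 mm above the table when up and 10 mm above its 42 mm wide grey collar; z up
- upper_center (a point): upper half of an aluminium drive housing, loose, right way up on the table: plate 120 (x) x 84 (y) x 16, a block of cooling fins in the middle of its top; 46 high in all, 0.28 kg. Two 11 mm through holes at x = +46 and -46, y = 0. Point on the centre line 23 above the underside (7 above the plate's top face); x along the length, z up
- fins_top (a point): centre of the top of the upper half's fin block, 46 above its underside. The block is 60 long (x), 32 wide (y), 30 high, and is pinched across its 32 mm width from above; holes lie beyond its two ends
- lower_rim (a point): lower half of the housing: open aluminium tray 120 (x) x 84 (y) x 20 high with a circuit board in it, floating on springs over a blue base plate (180 x 124 x 12) fixed to the bench. Point at the centre of its rim (joint face), 46 above the table when up; x along the length, z up. Upper half fits either way round; home, upper_center lies 23 above this point
- dowel_a (a point): tip of the brass dowel at x = -46, y = 0 of the lower half: upright, 9 mm diameter, 20 above the rim, the last 8 tapered to 2.4 mm. With the upper half home it shows 4 above the plate
- dowel_b (a point): tip of the like dowel at x = +46, y = 0
- lower (a joint): how far the lower half is pressed down on its springs, in m: 0 up, 0.012 at the stop. It stays up under the upper half's own weight; with the upper half on it, a further push of 1 to 2 N starts it, about 6 N holds it half-way (0.006), about 10 N reaches the stop
- drive_a_center (a point): bystander: flat silver slim optical drive, 132 x 128 x 13, lying flat; point at its centre
- drive_b_center (a point): bystander: second slim optical drive, the same size; point at its centre
- core: bystander: brown cardboard roll core standing upright, 68 across, 55 high; origin at the centre of its underside
- board_center (a point): bystander: green computer main board, 170 x 170, parts on it up to 28 high; point over its middle, 13 above the table
- driver_grip (a point): bystander: orange-handled screwdriver lying flat, about 200 long, 26 high; point in its handle, x along the tool to the tip
- sink_center (a point): bystander: small finned heat sink, 40 x 40 x 26; point at its centre

How it is judged:
By the outcome, as a careful person would: the job done as asked, in the order asked, and still so for the second after the job is handed in, while the arm keeps its last pose, push and grip.
It also fails if it takes over 58 s, if anything falls off the work surface, if the arm or the gripper's body presses on something with over 40 N, if the wrist force passes 120 N, or if a joint passes its speed limit or range.

## Working session

There is one attempt and no reset: what is moved stays moved. The work goes in short steps, Python scripts to look and compute and a tool call to move; the robot and the scene stay as the last step left them, time stands still between calls to the robot, and variables do not carry over. Pictures are saved under pics/ and viewed, at most 10 in all, crops included, and the job is handed in when it is done.

Besides the shell and the picture viewer there is one more tool, called as name([rows], argument=value, ...), one row to a line, values as JSON. step_arm: Moves the arm, as the interface text tells. Its arguments: {"type":"object","properties":{"increments":{"type":"array"},"newtons":{"type":"number"}},"required":["increments"]}

```bash
ls; mkdir -p pics; cat > h.py <<'E'
import numpy as np, cv2
from cell import robot, viewer
def ray(cam,u,v):
    p=viewer.camera_params(cam);K=np.array(p["K"]);T=np.array(p["T"])
    d=np.array([(u-K[0,2])/K[0,0],(v-K[1,2])/K[1,1]]);s=d.copy()
    for _ in range(20): s=d/(1+p["k1"]*(s@s))
    return T[:3,3],T[:3,:3]@np.array([*s,1])
def onz(cam,u,v,z):
    o,d=ray(cam,u,v);return o+d*(z-o[2])/d[2]
def proj(cam,P):
    p=viewer.camera_params(cam);T=np.array(p["T"]);c=T[:3,:3].T@(np.array(P)-T[:3,3]);s=c[:2]/c[2]
    s=s*(1+p["k1"]*(s@s));K=np.array(p["K"]);return K[:2,:2]@s+K[:2,2]
def snap(cam,name):
    im=cv2.cvtColor(np.array(viewer.read_camera(cam)),cv2.COLOR_RGB2BGR);cv2.imwrite(f"pics/{name}.png",im);return im
E
python3 - <<'E'
from h import *
for c in("scene","top"):
    snap(c,c+"0");p=viewer.camera_params(c);print(c,p["K"],p["k1"],np.round(p["T"],4))
print(robot.observe(), robot.grip_depth)
E
```

```text
pics
scene [[360.99492903   0.         261.01904289]
 [  0.         360.99492903 188.22030141]
 [  0.           0.           1.        ]] -0.06840736837618254 [[-0.8981  0.3761 -0.228   0.7419]
 [ 0.4395  0.7504 -0.4937  0.4493]
 [-0.0146 -0.5436 -0.8392  0.7296]
 [ 0.      0.      0.      1.    ]]
top [[430.57196487   0.         247.82021169]
 [  0.         430.57196487 195.2520968 ]
 [  0.           0.           1.        ]] -0.01125262659375792 [[-0.0223 -0.9857  0.1672  0.3838]
 [-0.9996  0.0247  0.0123  0.0351]
 [-0.0163 -0.1668 -0.9859  1.1257]
 [ 0.      0.      0.      1.    ]]
{'time': 0.1, 'qpos': array([ 1.03602282e+00,  3.42652335e-01,  1.52488973e+00, -1.77682623e-05,
        1.27540608e+00, -1.46026224e-01]), 'qvel': array([-0.0010122 ,  0.0004265 , -0.00025051, -0.00049007,  0.00030316,
       -0.00046587]), 'joint_efforts': array([ 1.38727242e-03, -4.32005560e+01, -2.44695568e+01,  7.18360953e-02,
        5.25016047e-02, -5.06097172e-05]), 'tool_pos': array([0.19880672, 0.48552258, 0.22612592]), 'tool_rot': array([-3.14024911e+00, -1.80424054e-04,  2.75285043e+00]), 'contact_force': array([0.13676675, 0.09523853, 0.58591311]), 'torque': array([0.05830567, 0.04228243, 0.0193232 ]), 'grip_force': 0.0, 'opening': 0.09192467494930959} -0.0188
```

```bash
python3 -c "
import cv2
for c in('scene','top'):
    cv2.imwrite(f'pics/{c}0b.png',cv2.resize(cv2.imread(f'pics/{c}0.png'),(800,600),interpolation=cv2.INTER_CUBIC))"
```

```text
(no output)
```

View pics/top0b.png

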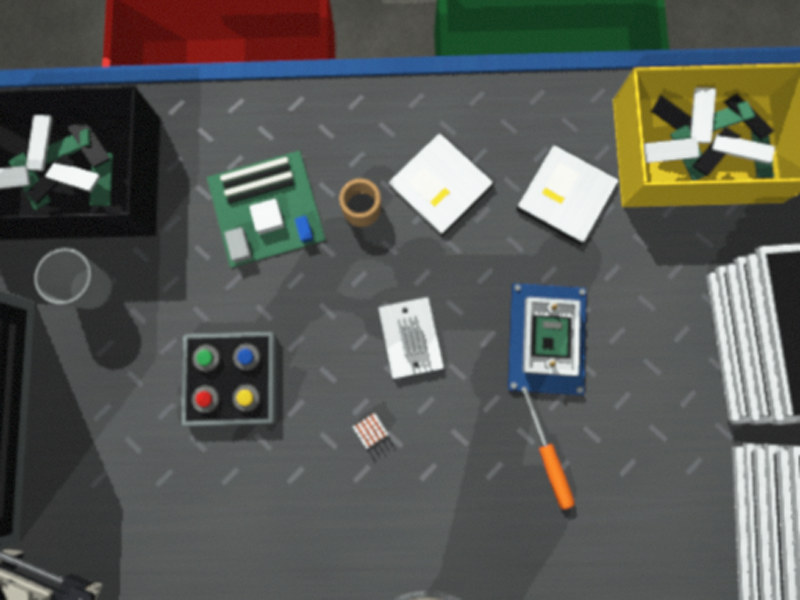

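View pics/scene0b.png

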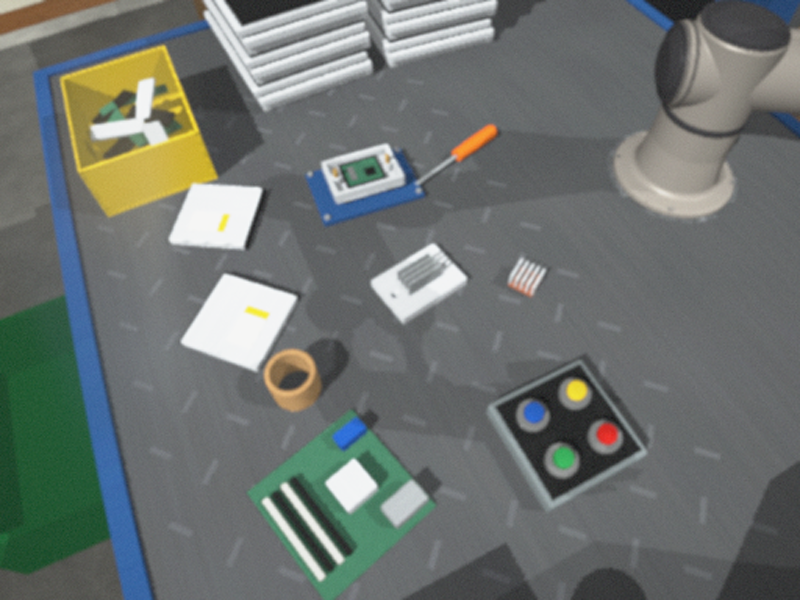

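The top view shows keys at about (205,357) green, (246,356) blue, (204,398) red and (245,398) yellow in 800x600 pixels. The upper half is at (411,338), the lower half at (551,337). The scene view shows all of these unobstructed as well.

```bash
python3 - <<'E'
from h import *
S=1.5625
ims={c:cv2.imread(f"pics/{c}0.png") for c in("top","scene")}
guess={'yellow':((245,398),(576,391)),'blue':((246,356),(535,412)),'green':((205,357),(564,457)),'red':((204,398),(607,434))}
for k,g in guess.items():
    r=[]
    for c,(u,v) in zip(("top","scene"),g):
        hsv=cv2.cvtColor(ims[c],cv2.COLOR_BGR2HSV);m=((hsv[...,1]>130)&(hsv[...,2]>90)).astype(np.uint8)
        n,l,st,ce=cv2.connectedComponentsWithStats(m);i=l[int(v/S),int(u/S)]
        r.append(onz(c,*ce[i],.053));print(k,c,i,st[i],np.round(r[-1]*1000,1))
# white regions: upper plate & tray
for c,pts in(("top",((390,330),(530,337))),("scene",((385,295),(335,185)))):
    hsv=cv2.cvtColor(ims[c],cv2.COLOR_BGR2HSV);m=((hsv[...,1]<60)&(hsv[...,2]>140)).astype(np.uint8)
    n,l,st,ce=cv2.connectedComponentsWithStats(m)
    for (u,v),z,nm in zip(pts,(.016,.046),("upper","lower")):
        i=l[int(v/S),int(u/S)];cn=max(cv2.findContours((l==i).astype(np.uint8),0,1)[0],key=cv2.contourArea)
        q=np.array([onz(c,*p[0],z)[:2] for p in cn],np.float32)
        R=cv2.minAreaRect(q);print(nm,c,i,st[i],"center",np.round(np.array(R[0])*1000,1),"size",np.round(np.array(R[1])*1000,1),R[2])
    hsv[...,0]
# brass
for c,box in(("top",(525,290,580,380)),("scene",(315,140,410,205))):
    x0,y0,x1,y1=[int(t/S) for t in box];cv2.imwrite(f"pics/l_{c}.png",cv2.resize(ims[c][y0:y1,x0:x1],None,fx=10,fy=10,interpolation=cv2.INTER_CUBIC));print(c,x0,y0)
for c,box in(("top",(370,285,450,390)),("scene",(360,235,475,330))):
    x0,y0,x1,y1=[int(t/S) for t in box];cv2.imwrite(f"pics/u_{c}.png",cv2.resize(ims[c][y0:y1,x0:x1],None,fx=8,fy=8,interpolation=cv2.INTER_CUBIC));print(c,x0,y0)
def pad(a,h,w): return cv2.copyMakeBorder(a,0,h-a.shape[0],0,w-a.shape[1],0)
a=[cv2.imread(f"pics/{n}.png") for n in("l_top","u_top")];h=max(i.shape[0] for i in a)
b=np.hstack([pad(i,h,i.shape[1]) for i in a]);cv2.imwrite("pics/m_top.png",b);print(b.shape,[i.shape for i in a])
E
```

```text
yellow top 19 [151 250  11  10  86] [422.7 278.6  53. ]
yellow scene 25 [363 243  13  13 137] [427.9 280.7  53. ]
blue top 13 [152 223  10  10  75] [488.7 278.8  53. ]
blue scene 39 [336 257  12  14 124] [494.1 281.3  53. ]
green top 14 [126 225  10   9  64] [488.  344.3  53. ]
green scene 86 [355 287  12  12 118] [493.3 346.7  53. ]
red top 18 [125 250  11  11  87] [422.6 344.3  53. ]
red scene 61 [382 271  13  14 142] [428.1 346.5  53. ]
upper top 16 [ 242  190   42   52 1556] center [518.   12.8] size [123.2  88.1] 9.925344467163086
lower top 17 [335 190  36  51 850] center [ 510.8 -213.7] size [ 87.7 124.4] 86.03619384765625
upper scene 29 [ 237  155   62   52 1711] center [523.1  14. ] size [130.4  97.5] 9.92023754119873
lower scene 14 [205  91  54  39 971] center [ 516.2 -209. ] size [110.1 127.2] 84.94380187988281
top 336 185
scene 201 89
top 236 182
scene 230 150
(580, 766, 3) [(580, 350, 3), (536, 416, 3)]
```

View pics/m_top.png

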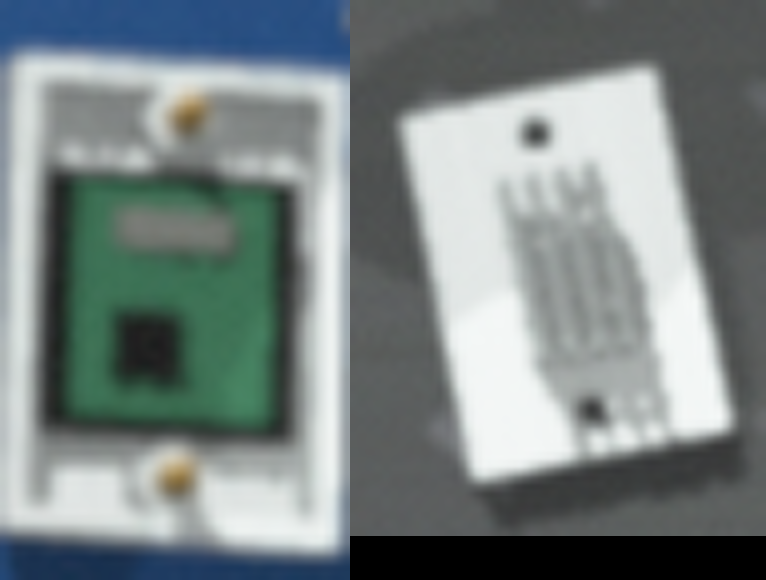

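View pics/l_scene.png

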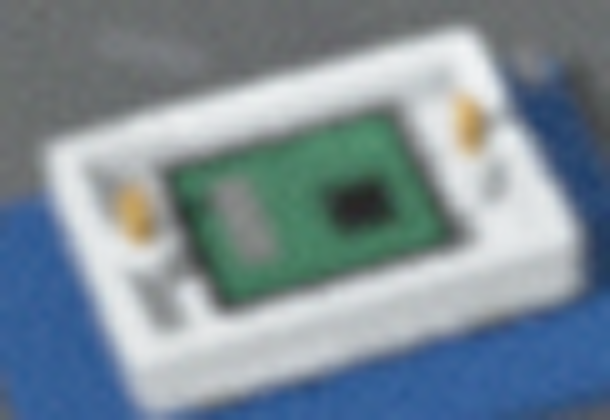

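View pics/u_scene.png

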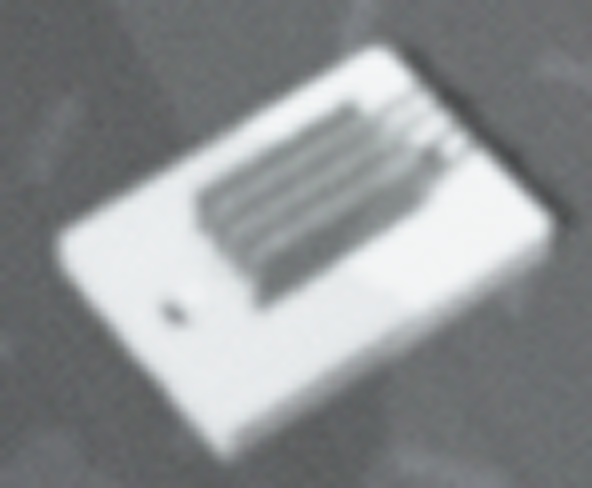

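The crops show the dowels at crop pixels (190,110) and (178,473) in the top view. The upper half's holes are at (185,132) and (242,410) in its 8x crop, and the scene crops agree with the layout. Next I'll compute the targets and the first move.

```bash
cat >> h.py <<'E'
def go(x,y,z,yaw,start=None):
    s=robot.observe();p=np.array(s["tool_pos"]);w=s["tool_rot"][2]
    if start is not None:p,w=np.array(start[:3]),start[3]
    R=np.array([[np.cos(w),np.sin(w),0],[np.sin(w),-np.cos(w),0],[0,0,-1]])
    d=R.T@(np.array([x,y,z])-p);a=-(yaw-w+np.pi)%(2*np.pi)
    t=np.degrees((yaw-w+np.pi)%(2*np.pi)-np.pi)
    print("delta cm",np.round(d*100,2),"dr z",np.round(-t,1));return d
E
python3 - <<'E'
from h import *
def c(cam,p,s,o,z): 
    q=(np.array(p)+.5)/s-.5+np.array(o);return onz(cam,*q,z)*1000
def rep(n,a,b):
    d=b-a;print(n,np.round((a+b)/2,1),"dist",round(np.hypot(*d[:2]),1),"ang",round(np.degrees(np.arctan2(d[1],d[0])),2))
for z in(.05,.056,.062):rep("low top",c("top",(178,473),10,(336,185),z),c("top",(190,110),10,(336,185),z))
for z in(.05,.056,.062):rep("low scene",c("scene",(468,125),10,(201,89),z),c("scene",(136,213),10,(201,89),z))
rep("up top",c("top",(242,410),8,(236,182),.016),c("top",(185,132),8,(236,182),.016))
print("up scene hole", c("scene",(172,312),8,(230,150),.016))
# fin top corners in scene and predicted hole px
for cam in("top","scene"):
  for P in((.5205,.0135,.046),(.5659,.0214,.016),(.4751,.0055,.016)):print(cam,proj(cam,P))
print("key yellow");go(.4253,.2797,.085,2.7528)
print("then blue",);go(.4914,.28,.065,2.7528,(.4253,.2797,.065,2.7528));print("then green");go(.4906,.3455,.065,2.7528,(.4914,.28,.065,2.7528))
E
```

```text
low top [ 512.9 -216.5   50. ] dist 91.9 ang -5.48
low top [ 512.2 -215.1   56. ] dist 91.4 ang -5.48
low top [ 511.5 -213.7   62. ] dist 90.9 ang -5.48
low scene [ 513.7 -221.3   50. ] dist 92.2 ang -6.24
low scene [ 515.7 -215.4   56. ] dist 91.4 ang -6.24
low scene [ 517.7 -209.5   62. ] dist 90.6 ang -6.24
up top [518.3  12.8  16. ] dist 92.5 ang 9.92
up scene hole [569.42973169  19.92026486  16.        ]
top [262.12815802 213.01186247]
top [258.42898831 197.27784485]
top [265.53267278 231.89969363]
scene [268.43050647 171.57012036]
scene [252.6852094  188.47034697]
scene [283.57296405 169.54270237]
key yellow
delta cm [-28.76 -10.46  14.11] dr z 0.0
then blue
delta cm [-6.11  2.53  0.  ] dr z -0.0
then green
delta cm [2.56 6.03 0.  ] dr z -0.0
```

step_arm([
  {"delta_pos": [-5, 3, 2], "dr": [0, 0, 0], "fingers": 1},
  {"delta_pos": [-10, 6, 4], "dr": [0, 0, 0], "fingers": 1},
  {"delta_pos": [-15, 9, 7], "dr": [0, 0, 0], "fingers": 1},
  {"delta_pos": [-20, 11, 10], "dr": [0, 0, 0], "fingers": 1},
  {"delta_pos": [-25, 12, 12], "dr": [0, 0, 0], "fingers": 1},
], newtons=20)

```text
time: 0.72
tool_pos: [0.4769, 0.5017, 0.1042]
tool_rot: [-3.139, -0.001, 2.753]
contact_force: [-0.3, 0.7, 0.4]
opening: 0.0462
grip_force: 0.0
```

```bash
python3 -c "
from h import *
go(.4253,.2797,.070,2.753)"
```

```text
delta cm [ -3.63 -22.5    3.42] dr z 0.0
```

step_arm([
  {"delta_pos": [-1, -5.5, 0], "dr": [0, 0, 0], "fingers": 1},
  {"delta_pos": [-2, -11.5, 0], "dr": [0, 0, 0], "fingers": 1},
  {"delta_pos": [-3, -17.5, 1], "dr": [0, 0, 0], "fingers": 1},
  {"delta_pos": [-3.6, -22.5, 2.4], "dr": [0, 0, 0], "fingers": 1},
  {"delta_pos": [-3.6, -22.5, 3.2], "dr": [0, 0, 0], "fingers": 1},
])

```text
time: 1.35
tool_pos: [0.422, 0.2772, 0.0739]
tool_rot: [-3.139, -0.002, 2.75]
contact_force: [0.3, -0.6, -0.1]
opening: 0.0008
grip_force: 0.0
```

```bash
python3 - <<'E'
from h import *
go(.4253,.2797,.053,2.753)
a=snap("top","k_top")[190:290,100:200];b=snap("scene","k_scene")[190:330,290:430]
cv2.imwrite("pics/k.png",np.hstack([cv2.resize(a,(400,400),interpolation=2),cv2.resize(b,(400,400),interpolation=2)]))
E
```

```text
delta cm [-0.2   0.36  2.09] dr z -0.2
```

View pics/k.png

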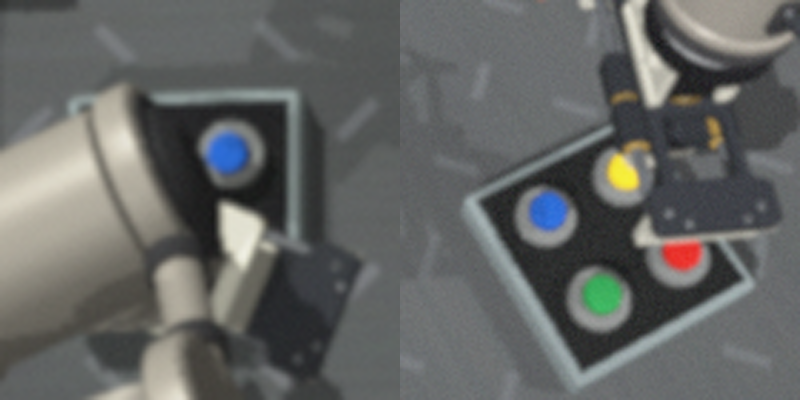

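The crops show the shut gripper over the tester, with its tip at the yellow key and clear of red. Now I'll press yellow.

step_arm([
  {"delta_pos": [-0.1, 0.2, 0.8], "dr": [0, 0, 0], "fingers": 1},
  {"delta_pos": [-0.1, 0.3, 1.6], "dr": [0, 0, 0], "fingers": 1},
  {"delta_pos": [-0.1, 0.3, 2.1], "dr": [0, 0, 0], "fingers": 1},
  {"delta_pos": [-0.1, 0.3, 2.4], "dr": [0, 0, 0], "fingers": 1},
  {"delta_pos": [-0.1, 0.3, 2.5], "dr": [0, 0, 0], "fingers": 1},
])

```text
time: 2.08
tool_pos: [0.4259, 0.2831, 0.0498]
tool_rot: [3.141, -0.0, 2.753]
contact_force: [-1.7, 1.8, 3.0]
opening: 0.0004
grip_force: 1.7
```

step_arm([
  {"delta_pos": [0, 0, 0.2], "dr": [0, 0, 0], "fingers": 1},
  {"delta_pos": [0, 0, 0.35], "dr": [0, 0, 0], "fingers": 1},
  {"delta_pos": [0, 0, 0.45], "dr": [0, 0, 0], "fingers": 1},
  {"delta_pos": [0, 0, 0.45], "dr": [0, 0, 0], "fingers": 1},
  {"delta_pos": [0, 0, 0.45], "dr": [0, 0, 0], "fingers": 1},
])

```text
time: 2.7
tool_pos: [0.426, 0.2831, 0.047]
tool_rot: [3.14, 0.001, 2.753]
contact_force: [-5.7, 1.5, 18.4]
opening: 0.0005
grip_force: 9.2
```

step_arm([
  {"delta_pos": [0, 0, -2.2], "dr": [0, 0, 0], "fingers": 1},
  {"delta_pos": [-2, 0.7, -2.6], "dr": [0, 0, 0], "fingers": 1},
  {"delta_pos": [-5, 1.8, -2.6], "dr": [0, 0, 0], "fingers": 1},
  {"delta_pos": [-6.2, 2.3, -2.2], "dr": [0, 0, 0], "fingers": 1},
  {"delta_pos": [-6.2, 2.3, -2], "dr": [0, 0, 0], "fingers": 1},
])

```text
time: 3.32
tool_pos: [0.4918, 0.2799, 0.0642]
tool_rot: [-3.14, -0.001, 2.752]
contact_force: [-0.4, -0.4, -0.2]
opening: 0.0005
grip_force: 0.0
```

step_arm([
  {"delta_pos": [0, 0, 0.6], "dr": [0, 0, 0], "fingers": 1},
  {"delta_pos": [0, 0, 1.2], "dr": [0, 0, 0], "fingers": 1},
  {"delta_pos": [0, 0, 1.7], "dr": [0, 0, 0], "fingers": 1},
  {"delta_pos": [0, 0, 1.9], "dr": [0, 0, 0], "fingers": 1},
  {"delta_pos": [0, 0, 1.9], "dr": [0, 0, 0], "fingers": 1},
])

```text
time: 3.95
tool_pos: [0.4911, 0.2805, 0.0472]
tool_rot: [-3.141, -0.001, 2.753]
contact_force: [-6.0, -1.6, 11.3]
opening: 0.0002
grip_force: 5.7
```

step_arm([
  {"delta_pos": [0, 0, 0.1], "dr": [0, 0, 0], "fingers": 1},
  {"delta_pos": [0, 0, 0.1], "dr": [0, 0, 0], "fingers": 1},
  {"delta_pos": [0, 0, -2.2], "dr": [0, 0, 0], "fingers": 1},
  {"delta_pos": [1.2, 2.9, -2.4], "dr": [0, 0, 0], "fingers": 1},
  {"delta_pos": [2.5, 6, -2.1], "dr": [0, 0, 0], "fingers": 1},
])

```text
time: 4.58
tool_pos: [0.4922, 0.3462, 0.068]
tool_rot: [3.14, 0.001, 2.752]
contact_force: [0.2, -0.5, -0.6]
opening: 0.0005
grip_force: 0.0
```

step_arm([
  {"delta_pos": [0, 0, 0.6], "dr": [0, 0, 0], "fingers": 1},
  {"delta_pos": [0, 0, 1.2], "dr": [0, 0, 0], "fingers": 1},
  {"delta_pos": [0, 0, 1.7], "dr": [0, 0, 0], "fingers": 1},
  {"delta_pos": [0, 0, 2.2], "dr": [0, 0, 0], "fingers": 1},
  {"delta_pos": [0, 0, 2.2], "dr": [0, 0, 0], "fingers": 1},
])

```text
time: 5.2
tool_pos: [0.4914, 0.3448, 0.0471]
tool_rot: [-3.141, -0.0, 2.752]
contact_force: [-5.4, -3.7, 15.9]
opening: 0.0007
grip_force: 8.2
```

```bash
python3 -c "
from h import *
go(.5195,.013,.12,3.314)"
```

```text
delta cm [-15.19 -29.63  -7.29] dr z -32.2
```

step_arm([
  {"delta_pos": [0, 0, -3], "dr": [0, 0, 0], "fingers": 1},
  {"delta_pos": [-2, -4, -7], "dr": [0, 0, -5], "fingers": 0},
  {"delta_pos": [-4.5, -9, -8], "dr": [0, 0, -12], "fingers": -0.3},
  {"delta_pos": [-7.2, -14.3, -8], "dr": [0, 0, -20], "fingers": -0.3},
  {"delta_pos": [-9.8, -19.5, -8], "dr": [0, 0, -28], "fingers": -0.3},
])

```text
time: 5.82
tool_pos: [0.5085, 0.1255, 0.1254]
tool_rot: [-3.141, 0.001, -3.037]
contact_force: [1.4, -0.7, -1.0]
opening: 0.0356
grip_force: 0.0
```

```bash
python3 -c "
from h import *
go(.5195,.013,.09,3.314)"
```

```text
delta cm [  0.07 -11.3    3.54] dr z -3.9
```

step_arm([
  {"delta_pos": [0, -4, 1], "dr": [0, 0, -4], "fingers": -0.3},
  {"delta_pos": [0.1, -8, 2], "dr": [0, 0, -4], "fingers": -0.3},
  {"delta_pos": [0.1, -11, 3], "dr": [0, 0, -4], "fingers": -0.3},
  {"delta_pos": [0.1, -11.1, 3.5], "dr": [0, 0, -4], "fingers": -0.3},
  {"delta_pos": [0.1, -11.1, 3.5], "dr": [0, 0, -4], "fingers": -0.3},
])

```text
time: 6.45
tool_pos: [0.5181, 0.0175, 0.0899]
tool_rot: [3.141, -0.001, -2.973]
contact_force: [-0.4, -0.1, 0.5]
opening: 0.0596
grip_force: 0.0
```

```bash
python3 - <<'E'
from h import *
go(.5195,.013,.021,3.314)
b=snap("scene","g_scene")[130:240,210:330];cv2.imwrite("pics/g.png",cv2.resize(b,None,fx=5,fy=5,interpolation=2))
E
```

```text
delta cm [-0.07 -0.46  6.89] dr z -0.2
```

View pics/g.png

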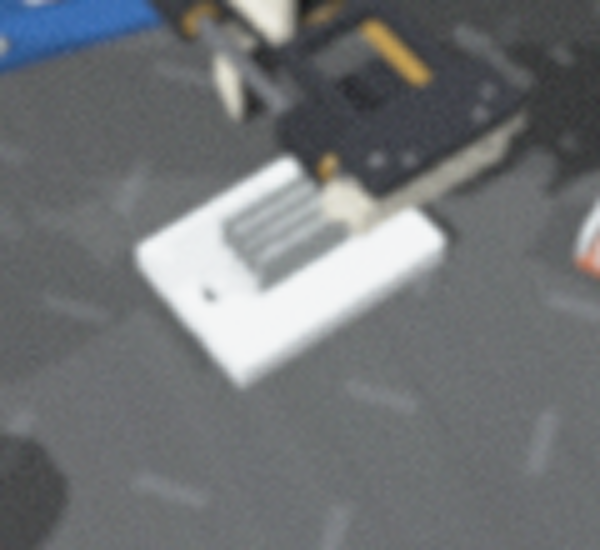

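The view shows the open gripper straddling the fin block with its axis aligned, so I'll descend.

step_arm([
  {"delta_pos": [-0.1, -0.3, 1.5], "dr": [0, 0, 0], "fingers": -0.3},
  {"delta_pos": [-0.1, -0.4, 3.2], "dr": [0, 0, 0], "fingers": -0.3},
  {"delta_pos": [-0.1, -0.4, 5], "dr": [0, 0, 0], "fingers": -0.3},
  {"delta_pos": [-0.1, -0.4, 6.3], "dr": [0, 0, 0], "fingers": -0.3},
  {"delta_pos": [-0.1, -0.4, 6.8], "dr": [0, 0, 0], "fingers": -0.3},
])

```text
time: 7.12
tool_pos: [0.5196, 0.0139, 0.0212]
tool_rot: [3.141, -0.001, -2.971]
contact_force: [-0.1, 0.6, 0.8]
opening: 0.0594
grip_force: 0.0
```

step_arm([
  {"delta_pos": [0, 0, 0], "dr": [0, 0, 0], "fingers": 0.1},
  {"delta_pos": [0, 0, 0], "dr": [0, 0, 0], "fingers": 0.25},
  {"delta_pos": [0, 0, 0], "dr": [0, 0, 0], "fingers": 0.35},
  {"delta_pos": [0, 0, 0], "dr": [0, 0, 0], "fingers": 0.6},
  {"delta_pos": [0, 0, 0], "dr": [0, 0, 0], "fingers": 1},
], newtons=25)

```text
time: 7.75
tool_pos: [0.5205, 0.0134, 0.0227]
tool_rot: [-3.141, 0.001, -2.972]
contact_force: [-0.4, -0.3, 3.3]
opening: 0.0316
grip_force: 25.0
```

```bash
python3 -c "
from h import *
go(.5135,-.2145,.12,3.046)"
```

```text
delta cm [  4.55 -22.34  -9.73] dr z 15.2
```

step_arm([
  {"delta_pos": [0, 0, -1.5], "dr": [0, 0, 0], "fingers": 1},
  {"delta_pos": [0, 0, -4], "dr": [0, 0, 0], "fingers": 1},
  {"delta_pos": [0, 0, -7], "dr": [0, 0, 0], "fingers": 1},
  {"delta_pos": [0, 0, -9.7], "dr": [0, 0, 0], "fingers": 1},
  {"delta_pos": [0, 0, -9.7], "dr": [0, 0, 0], "fingers": 1},
], newtons=35)

```text
time: 8.38
tool_pos: [0.5212, 0.0135, 0.1213]
tool_rot: [-3.141, 0.004, -2.972]
contact_force: [-0.3, -0.1, -4.3]
opening: 0.0319
grip_force: 35.0
```

step_arm([
  {"delta_pos": [0.8, -4, 0], "dr": [0, 0, 3], "fingers": 1},
  {"delta_pos": [2, -10, 0], "dr": [0, 0, 7], "fingers": 1},
  {"delta_pos": [3.3, -16, 0], "dr": [0, 0, 11], "fingers": 1},
  {"delta_pos": [4.2, -20.5, 0], "dr": [0, 0, 15], "fingers": 1},
  {"delta_pos": [4.5, -22.3, 0], "dr": [0, 0, 15.2], "fingers": 1},
])

```text
time: 9.0
tool_pos: [0.5123, -0.216, 0.1177]
tool_rot: [3.141, -0.002, 3.043]
contact_force: [-0.4, 0.3, -3.5]
opening: 0.0316
grip_force: 35.0
```

step_arm([
  {"delta_pos": [0, 0, 0.2], "dr": [0, 0, 0], "fingers": 1},
  {"delta_pos": [0, 0, 0.6], "dr": [0, 0, 0], "fingers": 1},
  {"delta_pos": [0, 0, 1], "dr": [0, 0, 0], "fingers": 1},
  {"delta_pos": [0, 0, 1.4], "dr": [0, 0, 0], "fingers": 1},
  {"delta_pos": [0, 0, 1.4], "dr": [0, 0, 0], "fingers": 1},
])

```text
time: 9.62
tool_pos: [0.5133, -0.2132, 0.1048]
tool_rot: [3.141, -0.001, 3.047]
contact_force: [0.1, 0.2, -3.0]
opening: 0.0316
grip_force: 35.0
```

```bash
python3 - <<'E'
from h import *
s=robot.observe();print(s["tool_pos"],s["tool_rot"])
go(.5135,-.2145,.1,3.046)
a=snap("top","p_top")[170:260,320:400];b=snap("scene","p_scene")[60:160,180:290]
a=cv2.resize(a,None,fx=5,fy=5,interpolation=2);b=cv2.resize(b,(350,318) ,interpolation=2)
b=cv2.copyMakeBorder(b,0,450-318,0,0,0);cv2.imwrite("pics/p.png",np.hstack([a,b]))
E
```

```text
[ 0.51332892 -0.21321796  0.1048173 ] [ 3.14113664e+00 -6.99046664e-04  3.04687892e+00]
delta cm [-0.03 -0.13  0.48] dr z 0.1
```

View pics/p.png

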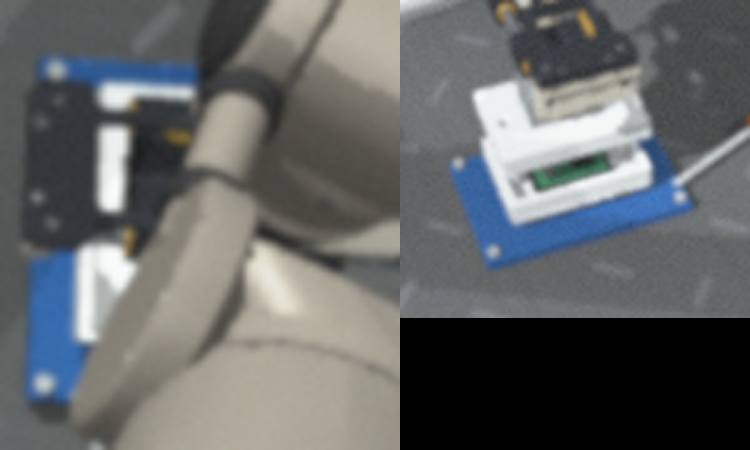

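The scene view shows the upper half held level and parallel above the tray, with one hole visible at about (212,99) in full-image pixels. I'll check the hole against the dowel before lowering.

```bash
python3 - <<'E'
from h import *
im=cv2.imread("pics/p_scene.png");g=cv2.cvtColor(im,6).astype(float)
w=np.clip(190-g[94:105,206:219],0,None);print(g[95:104,207:218].astype(int))
v,u=np.mgrid[94:105,206:219]
m=w.copy();c=np.array([(m*u).sum(),(m*v).sum()])/m.sum();print(c)
H=onz("scene",*c,.0981);print("hole",H)
s=robot.observe();p=s["tool_pos"];y=s["tool_rot"][2]-np.pi
e=p[:2]+.046*np.array([np.cos(y),np.sin(y)]);print("expected if centred",e,"diff",(H[:2]-e)*1000)
im=cv2.imread("pics/scene0.png");hsv=cv2.cvtColor(im,cv2.COLOR_BGR2HSV)
for n,(x0,x1,y0,y1) in {"b(+x)":(209,220,104,116),"a":(243,252,95,107)}.items():
    h=hsv[y0:y1,x0:x1];mm=((h[...,0]>8)&(h[...,0]<28)&(h[...,1]>70))
    vv,uu=np.nonzero(mm);print(n,"n",len(uu),"cent",uu.mean()+x0,vv.mean()+y0,"rows",vv.min()+y0,vv.max()+y0)
    t=vv.min();print("tip z.066",onz("scene",uu[vv==t].mean()+x0,t+y0,.0655), "mid .056",onz("scene",uu.mean()+x0,vv.mean()+y0,.056))
E
```

```text
[[240 240 240 240 239 241 241 240 240 240 238]
 [239 239 240 238 238 241 243 242 241 240 239]
 [238 239 238 234 225 228 239 242 240 239 239]
 [234 240 238 227 206 204 224 237 239 239 238]
 [228 237 237 230 210 202 220 234 238 238 239]
 [223 236 237 236 232 226 230 237 238 238 239]
 [205 232 238 239 239 238 237 238 240 241 241]
 [199 229 238 241 241 240 238 240 241 243 243]
 [216 231 236 239 241 239 239 238 239 241 241]]
[206.         101.44318182]
hole [ 0.57968741 -0.2151355   0.0981    ]
expected if centred [ 0.55932473 -0.21800675] diff [20.36267922  2.87125253]
b(+x) n 12 cent 214.08333333333334 109.91666666666667 rows 108 112
tip z.066 [ 0.56271578 -0.2178863   0.0655    ] mid .056 [ 0.5614046  -0.22019829  0.056     ]
a n 9 cent 247.44444444444446 101.22222222222223 rows 99 103
tip z.066 [ 0.47171978 -0.2084811   0.0655    ] mid .056 [ 0.47034412 -0.20969819  0.056     ]
```

```bash
python3 - <<'E'
from h import *
H=onz("scene",211.7,98.4,.0981);s=robot.observe();y=s["tool_rot"][2]-np.pi
print(H, "centre from hole",H[:2]-.046*np.array([np.cos(y),np.sin(y)]),"tcp",s["tool_pos"])
E
```

```text
[ 0.56296142 -0.21871543  0.0981    ] centre from hole [ 0.51716953 -0.21434476] tcp [ 0.51353284 -0.21363609  0.10524604]
```

Hole and dowel agree to about 1 mm in the same camera, so I'll lower onto the dowels.

step_arm([
  {"delta_pos": [0, 0, 0.6], "dr": [0, 0, 0], "fingers": 1},
  {"delta_pos": [0, 0, 1.2], "dr": [0, 0, 0], "fingers": 1},
  {"delta_pos": [0, 0, 1.7], "dr": [0, 0, 0], "fingers": 1},
  {"delta_pos": [0, 0, 2], "dr": [0, 0, 0], "fingers": 1},
  {"delta_pos": [0, 0, 2], "dr": [0, 0, 0], "fingers": 1},
])

```text
time: 10.35
tool_pos: [0.5133, -0.2138, 0.0849]
tool_rot: [3.141, -0.0, 3.046]
contact_force: [-0.4, -0.1, -4.1]
opening: 0.0322
grip_force: 35.0
```

step_arm([
  {"delta_pos": [0, 0, 0.2], "dr": [0, 0, 0], "fingers": 1},
  {"delta_pos": [0, 0, 0.4], "dr": [0, 0, 0], "fingers": 1},
  {"delta_pos": [0, 0, 0.6], "dr": [0, 0, 0], "fingers": 1},
  {"delta_pos": [0, 0, 0.8], "dr": [0, 0, 0], "fingers": 1},
  {"delta_pos": [0, 0, 0.8], "dr": [0, 0, 0], "fingers": 1},
])

```text
time: 10.98
tool_pos: [0.5136, -0.2143, 0.0771]
tool_rot: [-3.141, 0.001, 3.046]
contact_force: [1.7, -2.2, -3.9]
opening: 0.0316
grip_force: 35.0
```

step_arm([
  {"delta_pos": [-0.05, -0.07, 0.1], "dr": [0, 0, 0], "fingers": 1},
  {"delta_pos": [-0.05, -0.07, 0.3], "dr": [0, 0, 0], "fingers": 1},
  {"delta_pos": [-0.05, -0.07, 0.5], "dr": [0, 0, 0], "fingers": 1},
  {"delta_pos": [-0.05, -0.07, 0.7], "dr": [0, 0, 0], "fingers": 1},
  {"delta_pos": [-0.05, -0.07, 0.7], "dr": [0, 0, 0], "fingers": 1},
])

```text
time: 11.6
tool_pos: [0.5137, -0.2144, 0.0699]
tool_rot: [3.141, -0.0, 3.046]
contact_force: [-0.4, -0.4, -3.2]
opening: 0.032
grip_force: 35.0
```

step_arm([
  {"delta_pos": [0, 0, 0.1], "dr": [0, 0, 0], "fingers": 1},
  {"delta_pos": [0, 0, 0.2], "dr": [0, 0, 0], "fingers": 1},
  {"delta_pos": [0, 0, 0.3], "dr": [0, 0, 0], "fingers": 1},
  {"delta_pos": [0, 0, 0.4], "dr": [0, 0, 0], "fingers": 1},
  {"delta_pos": [0, 0, 0.4], "dr": [0, 0, 0], "fingers": 1},
])

```text
time: 12.22
tool_pos: [0.5139, -0.2145, 0.0663]
tool_rot: [3.141, 0.0, 3.046]
contact_force: [-1.9, 1.5, 1.0]
opening: 0.0319
grip_force: 35.0
```

step_arm([
  {"delta_pos": [0, 0, 0.2], "dr": [0, 0, 0], "fingers": 1},
  {"delta_pos": [0, 0, 0.4], "dr": [0, 0, 0], "fingers": 1},
  {"delta_pos": [0, 0, 0.6], "dr": [0, 0, 0], "fingers": 1},
  {"delta_pos": [0, 0, 0.7], "dr": [0, 0, 0], "fingers": 1},
  {"delta_pos": [0, 0, 0.7], "dr": [0, 0, 0], "fingers": 1},
])

```text
time: 12.85
tool_pos: [0.5139, -0.2145, 0.0595]
tool_rot: [3.141, 0.0, 3.046]
contact_force: [-3.7, 2.5, 6.7]
opening: 0.0317
grip_force: 35.0
```

step_arm([
  {"delta_pos": [0, 0, 0], "dr": [0, 0, 0], "fingers": 1},
  {"delta_pos": [0, 0, 0], "dr": [0, 0, 0], "fingers": 1},
  {"delta_pos": [0, 0, 0], "dr": [0, 0, 0], "fingers": 1},
  {"delta_pos": [0, 0, 0], "dr": [0, 0, 0], "fingers": 1},
  {"delta_pos": [0, 0, 0], "dr": [0, 0, 0], "fingers": 1},
])

```text
time: 13.48
tool_pos: [0.5139, -0.2145, 0.0596]
tool_rot: [3.142, 0.0, 3.046]
contact_force: [-3.4, 2.1, 7.2]
opening: 0.0315
grip_force: 35.0
```

```bash
python3 - <<'E'
from h import *
b=snap("scene","e_scene")[60:160,180:290]
print(robot.observe()["contact_force"])
a=cv2.imread("pics/scene0.png")[60:160,180:290]
cv2.imwrite("pics/e.png",cv2.resize(b,None,fx=6,fy=5.9,interpolation=2))
E
```

```text
[-3.12633207  2.98501117  7.249675  ]
```

View pics/e.png

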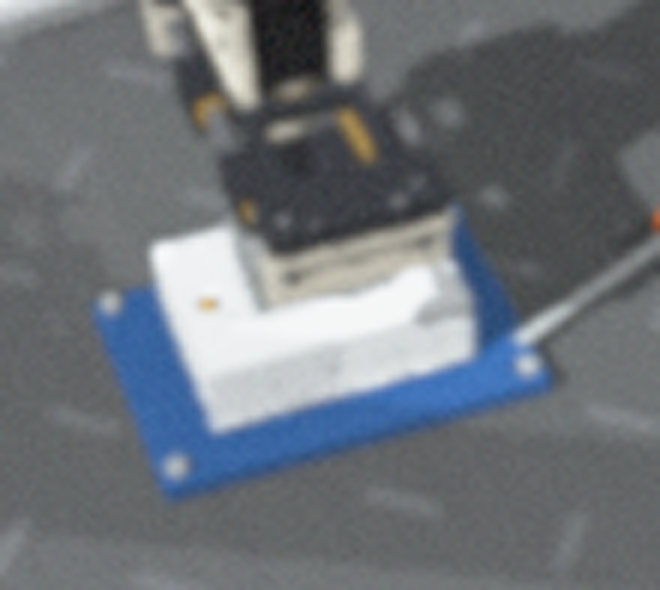

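The scene view shows the halves closed with no gap, the brass dowel showing through the plate at crop (208,303), and the tray lowered. The push is about 7.5 N and travel is 8–9 mm of 12, so I'm handing in.

```bash
python3 -c "
from cell import robot
print(robot.hand_in())"
```

```text
the job is handed in; nothing more can be done
None
```

I pressed yellow, blue and green fully down in that order without touching red, seated the upper half on the dowels, and handed in holding the pair about 8–9 mm down of 12 mm with a push of about 7.5 N. The hand-in gave no verdict.

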